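# Put the spanner away and latch the push-push tray

### The job

Put the spanner away: lay it flat in the open tray of the low drawer unit, along the tray's length, then press the tray in gently until you feel it reach its end stop, and let go so that the push-push catch holds it. Do not force it (the catch stands no more than about 16 N), check that it has stayed in after you let go (press again if it has sprung out), and leave the screw tin and the sanding block where they are.

Things in the scene. Friction and masses are not known exactly. Their poses are not given: they have to be found in the camera images.
- drawer_unit: Fixed low drawer unit of grey sheet metal, 84 deep (own x) x 206 wide (own y) x 48 mm high. Origin: centre of its underside, on the table. Its own -x is the open front where the tray slides out; the front face is at own x = -42 mm. The push-push catch is hidden under the tray; a push of more than 16 N on the tray spoils it.
- tray (a joint): Opening of the aluminium tray (m): 0 = its front panel touches the housing face; it grows as the tray comes out along the unit's own -x. Sprung out it rests at 0.066; latched it stays by itself between 0.010 and 0.031. It resists with 2.5 N when out, rising to 5 to 6 N just before the stop. A first press to the stop latches it, the next press to the stop releases it and it springs out.
- tray_in (a point): Centre of the tray's inner floor (moves with the tray), axes as the drawer unit's; its height is 16 mm above the table. The inside is 58 mm (x) by 180 mm (y); side walls stand 16 mm and the rear wall 14 mm above this floor; the front panel, 6 mm thick and 202 mm wide, reaches from 6 to 42 mm above the table.
- tray_push (a point): Centre of the rubber push pad (60 wide, 22 mm high) on the front of the tray's front panel, 24 mm above the table; press along the unit's own +x. The press ends at a stiff springy stop (about 6 N per mm, so 8 to 12 N is enough); its place varies per unit, unseen (opening 0.002 to 0.022). Only the last 2 mm before the stop make the catch take; let go, the tray comes back about 8 mm and stays.
- wrench: Steel combination spanner lying flat on the table, in the clear space between the drawer unit, the grey machine vice and the saw, 36 x 166 x 9 mm. Origin: centre of its underside. Its length is its own y; the shank is 12 mm wide (own x) and 1 to 7 mm above the table; weight about 0.14 kg.
- sanding_block: Cork sanding block wrapped in abrasive paper, 64 x 112 x 27 mm; origin at the centre of its underside. Bystander.
- screw_tin: Open round tin of screws, 69 mm across, 38 mm high; origin at the centre of its underside. Bystander.

How it is judged (in metres and radians):
On the way, in this order (a step that is already met when the one before it is completed fails the run):
1. the spanner lies flat in the open tray, let go (z of wrench in the frame of tray_in between -0.004 and 0.008 m and x of wrench in the frame of tray_in between -0.029 and 0.029 m and y of wrench in the frame of tray_in between -0.03 and 0.03 m and angle between wrench's own z axis and vertical below 0.1 rad and value of joint tray above 0.05 m and contact force between each of the fingers, the arm and wrench below 0.1 N), for 0.2 s.
2. the tray has been pressed in, let go, and stays latched (value of joint tray between 0.008 and 0.035 m and contact force between each of the fingers, the arm and tray below 0.1 N), for 0.5 s.
At the end, for the whole second after the job is handed in: The tray stays latched by itself at an opening between 8 and 35 mm, with the spanner at rest lying flat (within 0.1 rad) on the tray's floor, its centre within 29 mm (x) and 30 mm (y) of the floor's centre (value of joint tray between 0.008 and 0.035 m and linear speed of wrench below 0.02 m/s and z of wrench in the frame of tray_in between -0.004 and 0.008 m and x of wrench in the frame of tray_in between -0.029 and 0.029 m and y of wrench in the frame of tray_in between -0.03 and 0.03 m and angle between wrench's own z axis and vertical below 0.1 rad); the robot touches nothing.
It fails at once if the tray is pushed with more than 16 N (contact force between any of the fingers, the arm and tray above 16 N).
It fails at once if the sanding block or the screw tin is moved more than 15 mm (distance of any of sanding_block, screw_tin from where it was at the start of the episode above 0.015 m).
It also fails if it takes over 58 s, if anything falls off the work surface, if the arm or the gripper's body presses on something with over 40 N, if the wrist force passes 120 N, or if a joint passes its speed limit or range.

### The arm

A 6-joint arm with a two-finger parallel gripper is mounted at the origin on a cart in front of the work surface, level with it; the furniture and walls round the work are solid. World frame = base frame: x ahead of the robot, y to its left, z up, the work surface at z = 0. Lengths are in m, angles in degrees, forces in N, time in s.
With the tool pointing down it reaches from about 0.35 to 0.875 m from the base axis. Payload 4.2 kg.
Tool frame: the origin (TCP) lies on the centre line of the jaws, within the pads' length; the fingertips stand 11 mm ahead of it and the grasp point (between the pads) lies 8 mm behind it; z points along the fingers, y is the line along which they close (so a half turn about z gives the same grasp; the last joint's range is limited). The gripper opens to 87 mm and grips with 3 to 60 N. Pads are 19 mm wide; open, the fingers measure 117 mm over their backs; the gripper's body (75 mm by 190 mm) begins 51 mm behind the grasp point.
Start: joints at [-56.402, 22.042, 0.453, 0, -68.411, -14.817], TCP at [0.201, -0.592, 0.234] pointing down, gripper open.
Joint ranges: [-179.83, 179.83], [-69.29, 118.12], [-61.27, 80.66], [-181.25, 117.63], [-171.15, -9.14], [-177.46, 177.46]. Speed limits (degrees/s): [159.86, 159.86, 180, 180, 180, 180].

### API

Orientations are given as a 3x3 rotation matrix whose columns are the frame's x, y, z axes.
In Python, from station import r gives the robot as it stands.
- The arm moves only by the tool servo_tool, never from a script. Its argument "commands" is a list that holds one entry, the list of rows, each a list of 7 numbers: the closure, from 0 (fully open) to 1 (shut), then the shift along the tool's x, y, z in mm, then the turn, a rotation vector about the tool's x, y, z in rad. In form: [[[claw, x, y, z, ax, ay, az], ...]]. A call has exactly 5 rows; each row is the pose to reach, as a shift and turn from the pose commanded when the call began, along the tool's axes at that moment; what a row does not reach only later rows make up. A row lasts 1/10 s, in which the tool goes at most 50 mm and 8.59 degrees, less where a joint would pass 70% of its speed; a pose out of reach is approached as far as the arm can. A call with a gripper value outside its range is refused whole. The fingers move at their own pace and stop on an object; the grip force is fixed at half the most. Time passes only in rows, so rows that repeat a pose let the fingers close, or fill a call up. It gives the time, the measured TCP pose, the force, the opening and the grip force at its end, in the units of the state.
- r.sense(): the state, without advancing time (a new reading comes with each control period).
- r.capture(name): name is "scene" or "top" or "wrist"; returns a dict with "pixels" (480x640x3 uint8, red, green, blue), "camera_matrix" (3x3 intrinsics, pixels), "dist" ([k1, k2, p1, p2, k3] as OpenCV has them; the pictures are not rectified), "R" (3x3) and "t" (3): a world point X has camera coordinates R X + t. Camera axes: x right, y down, z forward; pixel columns grow to the right and rows downward; lengths in m; the calibration is good to about 2 mm. A picture is of the moment at which its call begins. There is no depth.
- r.finish_job(): hands the job in; it is judged then, once.
The state is a dict: "time_s": time; "joints": joint angles; "joint_velocities": joint speeds; "effort": joint torques, N m; "tcp_pos": TCP position; "ee_rot": TCP orientation; "wrist_force": force on the tool from outside, world axes, zero at the start; "moment": the same for the moment, N m; "gripper_width": opening from 0.0 (shut) to 1.0 (fully open); "gripper_force": force on a finger pad.
Only numpy, scipy, OpenCV 4.12 (cv2) and the standard library are available. Lean on these libraries where they do the work, as an engineer would, in place of code of your own. Each camera call takes 0.05 s, during which the arm holds its last target. There are 200 camera calls.

## Working session

There is one attempt and no reset: what is moved stays moved. The work goes in short steps, Python scripts to look and compute and a tool call to move; the robot and the scene stay as the last step left them, time stands still between calls to the robot, and variables do not carry over. Pictures are saved under pics/ and viewed, at most 10 in all, crops included, and the job is handed in when it is done.

Besides the shell and the picture viewer there is one more tool, called after "Call:" as a command line: name --argument value ..., lists and objects as JSON in quotes. servo_tool: Moves the arm, as the interface text tells. Its arguments: {"type":"object","properties":{"commands":{"type":"array","items":{"type":"array","items":{"type":"array","items":{"type":"number"}}}}},"required":["commands"]}

```bash
mkdir -p pics; cat > h.py <<'E'
import numpy as np, cv2
from station import r
def ray(c,uv,z):
    K=np.array(c["camera_matrix"]);d=np.array(c["dist"]);R=np.array(c["R"]);t=np.array(c["t"])
    p=cv2.undistortPoints(np.array(uv,float).reshape(-1,1,2),K,d).reshape(-1,2)
    D=np.c_[p,np.ones(len(p))]@R; C=-R.T@t
    return C+D*((z-C[2])/D[:,2])[:,None]
def proj(c,X):
    R=np.array(c["R"]);t=np.array(c["t"])
    return cv2.projectPoints(np.array(X,float).reshape(-1,3),cv2.Rodrigues(R)[0],t,np.array(c["camera_matrix"]),np.array(c["dist"]))[0].reshape(-1,2)
def save(c,n): cv2.imwrite(f"pics/{n}.png",np.array(c["pixels"])[:,:,::-1])
E
python3 - <<'E'
from h import *
import pickle
cs={}
for n in("top","scene"):
    cs[n]=c=r.capture(n);save(c,n+"0")
    print(n,-np.array(c["R"]).T@np.array(c["t"]))
pickle.dump(cs,open("c0.pkl","wb"))
s=r.sense();print(s)
E
```

```text
top [ 0.41070316 -0.01232017  0.91121648]
scene [0.02788822 0.51894237 0.65897873]
{'time_s': 0.1, 'joints': array([-5.64003662e+01,  2.20856445e+01,  3.86792487e-01, -2.30640638e-02,
       -6.84113993e+01, -1.48150709e+01]), 'joint_velocities': array([ 0.03259642, -0.18209215,  0.16365243, -0.01887672,  0.03123183,
        0.03534933]), 'effort': array([-1.32985156e-04, -3.91688740e+01,  1.87935001e+01,  4.23192725e+00,
        1.34791245e-02, -6.79099708e-05]), 'tcp_pos': array([ 0.20107935, -0.59122065,  0.23257673]), 'ee_rot': array([[-9.46783803e-01, -3.21869327e-01, -7.53068941e-04],
       [-3.21870181e-01,  9.46782082e-01,  1.80986625e-03],
       [ 1.30451748e-04,  1.95594249e-03, -9.99998079e-01]]), 'wrist_force': array([-0.09406507, -0.23657824, -0.39182016]), 'moment': array([0.01443153, 0.05114064, 0.04720584]), 'gripper_force': 0.0, 'gripper_width': 1.0040696641586049}
```

View pics/top0.png

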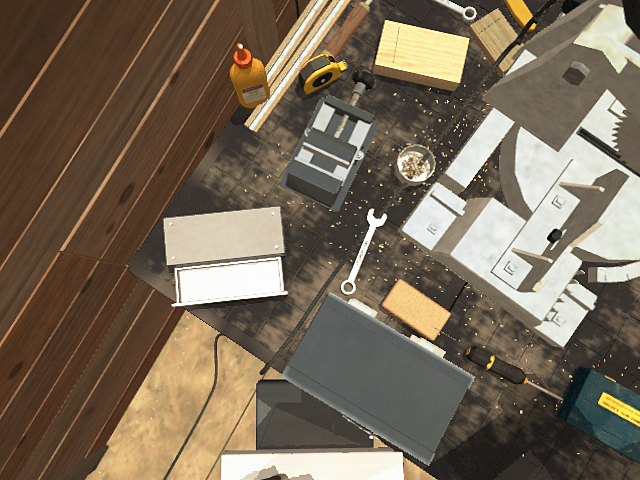

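View pics/scene0.png

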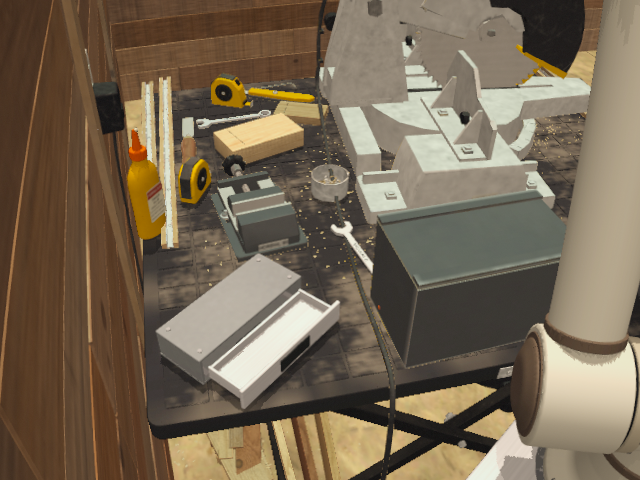

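The top view shows the spanner from its ring at (348,288) to its open end at (376,217). The unit's housing top has corners near (164,220), (282,207), (285,258) and (168,267). The tray's front edge runs (175,305)-(287,293). The tin is at (413,164), the block at (417,308), and a tall toolbox lies at (380,375).

```bash
python3 - <<'E'
from h import *
import pickle
cs=pickle.load(open("c0.pkl","rb"));c=cs["top"];im=np.array(c["pixels"])
hsv=cv2.cvtColor(im,cv2.COLOR_RGB2HSV)
m=((hsv[...,2]>135)&(hsv[...,1]<60)).astype(np.uint8)
m2=m.copy();m2[:,:335]=0;m2[:, 390:]=0;m2[:203]=0;m2[299:]=0
n,l,st,_=cv2.connectedComponentsWithStats(m2);k=1+np.argmax(st[1:,4]);print("wrench",st[k])
ys,xs=np.where(l==k);P=ray(c,np.c_[xs,ys],.006)[:,:2]
rect=cv2.minAreaRect(P.astype(np.float32)*1000);print(rect)
q=P-P.mean(0);w,v=np.linalg.eigh(q.T@q);d=v[:,1];print("mean",P.mean(0),"dir",d,np.ptp(q@d),"mid",P.mean(0)+d*((q@d).max()+(q@d).min())/2)
cor=[(164,220),(282,207),(285,258),(168,267)]
H=ray(c,cor,.048);print("housing",H,[np.linalg.norm(H[i]-H[(i+1)%4]) for i in range(4)])
F=ray(c,[(175,305),(287,293)],.042);print("front",F,np.linalg.norm(F[0]-F[1]))
print("tin",ray(c,[(413,164)],.038),"block",ray(c,[(417,308)],.027),"blk corners",ray(c,[(381,302),(398,280),(451,314),(438,339)],.027))
print("toolbox", ray(c,[(333,293),(284,376),(430,463),(474,378)],.15))
print("vice",ray(c,[(280,188),(337,209),(377,125)],.02),"saw",ray(c,[(402,228),(430,188)],.04))
v2=cv2.resize(im[195:320,155:475],None,fx=2.5,fy=2.5,interpolation=3)
cv2.imwrite("pics/crop1.png",v2[:,:,::-1])
c=cs["scene"]
print("scene front",ray(c,[(241,402),(340,306)],.042), "pad ctr",ray(c,[(296,352)],.024),"housing",ray(c,[(260,255),(300,276),(205,363),(159,333)],.048))
E
```

```text
wrench [341 208  46  86 677]
((499.8968505859375, -95.83299255371094), (34.85906982421875, 164.40980529785156), 65.05253601074219)
mean [ 0.50567836 -0.10051981] dir [-0.91786816  0.39688543] 0.16437053420602615 mid [ 0.49901661 -0.09763927]
housing [[0.55551267 0.25255247 0.048     ]
 [0.57596082 0.04596911 0.048     ]
 [0.48551305 0.04132441 0.048     ]
 [0.47292407 0.2439284  0.048     ]] [np.float64(0.2075928988143661), np.float64(0.09056695275915504), np.float64(0.20299473511989127), np.float64(0.08303765855705512)]
front [[0.40735353 0.23224651 0.042     ]
 [0.42480549 0.03862839 0.042     ]] 0.19440305879791384
tin [[ 0.65329356 -0.19035003  0.038     ]] block [[ 0.39531841 -0.18998088  0.027     ]] blk corners [[ 0.40671813 -0.12672489  0.027     ]
 [ 0.44512271 -0.1581565   0.027     ]
 [ 0.38405308 -0.24940662  0.027     ]
 [ 0.34106668 -0.22455073  0.027     ]]
toolbox [[ 0.42197761 -0.03791085  0.15      ]
 [ 0.29993466  0.03759893  0.15      ]
 [ 0.17365829 -0.17478635  0.15      ]
 [ 0.29303178 -0.24590854  0.15      ]]
vice [[ 0.61668594  0.05127641  0.02      ]
 [ 0.5762285  -0.05238731  0.02      ]
 [ 0.73347621 -0.12973409  0.02      ]] saw [[ 0.53661671 -0.16623852  0.04      ]
 [ 0.60823772 -0.21878574  0.04      ]]
scene front [[0.39659372 0.25029844 0.042     ]
 [0.4191928  0.04690021 0.042     ]] pad ctr [[0.41554734 0.13764896 0.024     ]] housing [[0.57359471 0.0545216  0.048     ]
 [0.49765521 0.0460601  0.048     ]
 [0.47014314 0.24480334 0.048     ]
 [0.55345326 0.25545861 0.048     ]]
```

View pics/crop1.png

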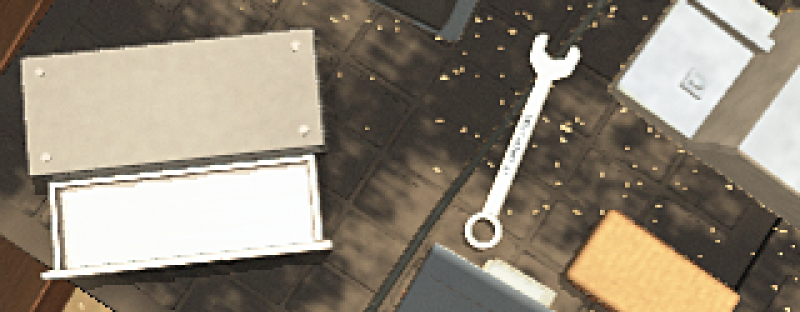

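Crop: the housing top corners are at (163,219), (280,207), (285,255) and (167,265). The front panel's top edge runs (172,305)-(288,292), and the tray cavity lies between them. The spanner shank is clean and its surroundings are clear.

```bash
python3 - <<'E'
from h import *
import pickle
cs=pickle.load(open("c0.pkl","rb"));c=cs["top"];im=np.array(c["pixels"])
hsv=cv2.cvtColor(im,cv2.COLOR_RGB2HSV)
m=((hsv[...,2]>135)&(hsv[...,1]<60)).astype(np.uint8)
m[:,:335]=0;m[:,390:]=0;m[:203]=0;m[299:]=0
n,l,st,_=cv2.connectedComponentsWithStats(m);k=1+np.argmax(st[1:,4])
ys,xs=np.where(l==k);P=ray(c,np.c_[xs,ys],.006)[:,:2]
d=np.array([-.918,.397]);ctr=np.array([.4995,-.097])
q=(P-ctr)@d;S=P[abs(q)<.045];vx,vy,x0,y0=cv2.fitLine((S*1000).astype(np.float32),cv2.DIST_L2,0,.01,.01).ravel()
u=np.array([vx,vy]);u*=np.sign(u@d);p0=np.array([x0,y0])/1000
q=(P-p0)@u;print("shank dir",u,np.degrees(np.arctan2(u[1],u[0])),"mid",p0+u*(q.max()+q.min())/2,q.min(),q.max())
H=ray(c,[(163.4,219),(280.2,206.6),(285,255),(167,265)],.048)[:,:2];print("housing",H.round(4),[np.linalg.norm(H[i]-H[(i+1)%4]).round(4) for i in range(4)],H.mean(0))
F=ray(c,[(172.2,305.4),(287.8,292.2)],.042)[:,:2];print("front",F.round(4),np.linalg.norm(F[0]-F[1]),F.mean(0),np.degrees(np.arctan2(*(F[1]-F[0])[::1])))
def tri(a,b):
    A,B=[(-np.array(k["R"]).T@np.array(k["t"])) for k in(cs["top"],cs["scene"])]
    u=ray(cs["top"],[a],0)[0]-A;v=ray(cs["scene"],[b],0)[0]-B
    s=np.linalg.lstsq(np.c_[u,-v],B-A,rcond=None)[0];return (A+s[0]*u).round(4),(B+s[1]*v).round(4)
print("box",tri((333,293),(376,225)),tri((284,376),(412,278)))
print("unit corners",tri((163.4,219),(159,333)),tri((280.2,206.6),(260,255)))
print("tray front",tri((172.2,305.4),(241,402)),tri((287.8,292.2),(340,306)))
# pad: dark pixels on the front in scene view
i=np.array(cs["scene"]["pixels"]).max(2);mm=(i<70).astype(np.uint8);M=np.zeros_like(mm)
cv2.fillPoly(M,[np.array([(250,395),(335,318),(335,332),(255,402)])],1)
ys,xs=np.where((mm*M)>0);print("pad px",xs.mean(),ys.mean(),len(xs),xs.min(),xs.max(),ray(cs["scene"],[(xs.mean(),ys.mean())],.024))
E
```

```text
shank dir [-0.91774845  0.39716214] 156.5991 mid [ 0.49898443 -0.09770833] -0.08261479674415935 0.08175183658125992
housing [[0.5573 0.2536]
 [0.5767 0.0491]
 [0.4908 0.0413]
 [0.4764 0.2457]] [np.float64(0.2054), np.float64(0.0863), np.float64(0.2049), np.float64(0.0813)] [0.52530383 0.14744497]
front [[0.4068 0.237 ]
 [0.4262 0.0372]] 0.2007511514716881 [0.41646191 0.13713038] 174.44979393284459
box (array([ 0.4222, -0.0384,  0.1341]), array([ 0.4288, -0.0336,  0.1341])) (array([0.3017, 0.0368, 0.1624]), array([0.3129, 0.0446, 0.1612]))
unit corners (array([0.5579, 0.2547, 0.0445]), array([0.5569, 0.2537, 0.044 ])) (array([0.5778, 0.0496, 0.0421]), array([0.5786, 0.0502, 0.0424]))
tray front (array([0.4067, 0.2422, 0.0242]), array([0.4072, 0.2426, 0.0243])) (array([0.4264, 0.0379, 0.0304]), array([0.4266, 0.038 , 0.0304]))
pad px 299.33903133903135 358.5612535612536 702 254 335 [[0.40446272 0.14263192 0.024     ]]
```

```bash
cat > go.py <<'E'
import sys,numpy as np
from scipy.spatial.transform import Rotation as Q
from station import r
def target(yaw):
    a=np.radians(yaw);y=np.array([np.cos(a),np.sin(a),0]);z=np.array([0,0,-1.]);return np.c_[np.cross(y,z),y,z]
def plan(p0,R0,p,yaw):
    return (R0.T@(np.array(p)-p0)*1000).round(1), Q.from_matrix(R0.T@target(yaw)).as_rotvec().round(4)
if __name__=="__main__":
    a=[float(v) for v in sys.argv[1:]]
    s=r.sense();print("t",s["time_s"],"tcp",np.array(s["tcp_pos"]).round(4),"q",np.array(s["joints"]).round(1),"F",np.array(s["wrist_force"]).round(2),"w",round(s["gripper_width"],3))
    p,R=np.array(s["tcp_pos"]),np.array(s["ee_rot"])
    for i in range(0,len(a),4):   # successive waypoints x y z yaw, each from the last
        print(a[i:i+4],*[list(v) for v in plan(p,R,a[i:i+3],a[i+3])]); p,R=np.array(a[i:i+3]),target(a[i+3])
E
python3 go.py 0.33 -0.40 0.33 108.8 0.40 -.22 .33 87 0.499 -.0975 .25 66.6 0.499 -.0975 .06 66.6
```

```text
t 0.1 tcp [ 0.2011 -0.5912  0.2326] q [-56.4  22.1   0.4  -0.  -68.4 -14.8] F [-0.09 -0.24 -0.39] w 1.004
[0.33, -0.4, 0.33, 108.8] [np.float64(-183.6), np.float64(139.7), np.float64(-97.2)] [np.float64(0.002), np.float64(-0.0001), np.float64(-0.0004)]
[0.4, -0.22, 0.33, 87.0] [np.float64(-124.3), np.float64(147.8), np.float64(0.0)] [np.float64(0.0), np.float64(0.0), np.float64(0.3805)]
[0.499, -0.0975, 0.25, 66.6] [np.float64(-92.5), np.float64(127.5), np.float64(80.0)] [np.float64(0.0), np.float64(0.0), np.float64(0.356)]
[0.499, -0.0975, 0.06, 66.6] [np.float64(0.0), np.float64(0.0), np.float64(190.0)] [np.float64(0.0), np.float64(0.0), np.float64(0.0)]
```

Call:
servo_tool --commands '[[[0,0,0,-45,0,0,0],[0,-45,35,-90,0,0,0],[0,-85,65,-97,0,0,0],[0,-135,102,-97,0,0,0],[0,-183,140,-97,0,0,0]]]'

```text
time_s: 0.6
tcp_pos: [0.3062, -0.4352, 0.3299]
ee_rot: [[-0.947, -0.321, 0.001], [-0.321, 0.947, -0.001], [-0.001, -0.001, -1.0]]
wrist_force: [0.4, 0.5, 0.2]
gripper_width: 1.001
gripper_force: 0.0
```

Call:
servo_tool --commands '[[[0,-30,37,0,0,0,0.1],[0,-60,74,0,0,0,0.2],[0,-90,111,0,0,0,0.3],[0,-124,148,0,0,0,0.38],[0,-124,148,0,0,0,0.38]]]'

```text
time_s: 1.1
tcp_pos: [0.3767, -0.2523, 0.3294]
ee_rot: [[-0.999, 0.046, 0.001], [0.046, 0.999, 0.001], [-0.001, 0.001, -1.0]]
wrist_force: [0.4, -1.3, -0.1]
gripper_width: 1.001
gripper_force: 0.0
```

```bash
python3 go.py  0.499 -.0975 .2 66.6 0.499 -.0975 .07 66.6
```

```text
t 1.1 tcp [ 0.3767 -0.2523  0.3294] q [-13.2   1.5 -12.3  -0.1 -76.2 -79.4] F [ 0.44 -1.27 -0.14] w 1.001
[0.499, -0.0975, 0.2, 66.6] [np.float64(-115.0), np.float64(160.1), np.float64(129.7)] [np.float64(0.0012), np.float64(0.0007), np.float64(0.3625)]
[0.499, -0.0975, 0.07, 66.6] [np.float64(0.0), np.float64(0.0), np.float64(130.0)] [np.float64(0.0), np.float64(0.0), np.float64(0.0)]
```

Call:
servo_tool --commands '[[[0,-25,35,30,0,0,0.12],[0,-50,70,60,0,0,0.24],[0,-75,105,80,0,0,0.356],[0,-92,127,80,0,0,0.356],[0,-92,127,80,0,0,0.356]]]'

```text
time_s: 1.6
tcp_pos: [0.475, -0.1329, 0.2479]
ee_rot: [[-0.919, 0.394, -0.002], [0.394, 0.919, -0.0], [0.002, -0.001, -1.0]]
wrist_force: [-0.3, -1.1, 0.1]
gripper_width: 0.997
gripper_force: 0.0
```

Call:
servo_tool --commands '[[[0.3,0,0,30,0,0,0],[0.3,0,0,60,0,0,0],[0.3,0,0,60,0,0,0],[0.3,0,0,60,0,0,0],[0.3,0,0,60,0,0,0]]]'

```text
time_s: 2.1
tcp_pos: [0.4746, -0.1352, 0.1912]
ee_rot: [[-0.918, 0.397, 0.003], [0.397, 0.918, -0.001], [-0.003, 0.001, -1.0]]
wrist_force: [0.0, 0.0, 0.2]
gripper_width: 0.715
gripper_force: 0.0
```

```bash
python3 - <<'E'
from h import *
c=r.capture("wrist");save(c,"w1")
s=r.sense();print(proj(c,[[.499,-.0977,.006],[.5745,-.1305,.006],[.4237,-.065,.006]]))
E
python3 go.py 0.499 -.0975 .07 66.6 0.499 -.0975 .013 66.6
```

```text
[[371.58086976 223.93535119]
 [367.69732532 313.96845963]
 [375.71643803 120.64984583]]
t 2.15 tcp [ 0.4746 -0.135   0.1913] q [   3.    11.3  -21.4    0.   -57.1 -116.5] F [0.03 0.27 0.27] w 0.709
[0.499, -0.0975, 0.07, 66.6] [np.float64(-7.0), np.float64(44.0), np.float64(121.3)] [np.float64(0.0011), np.float64(0.0034), np.float64(-0.0)]
[0.499, -0.0975, 0.013, 66.6] [np.float64(0.0), np.float64(0.0), np.float64(57.0)] [np.float64(0.0), np.float64(0.0), np.float64(0.0)]
```

View pics/w1.png

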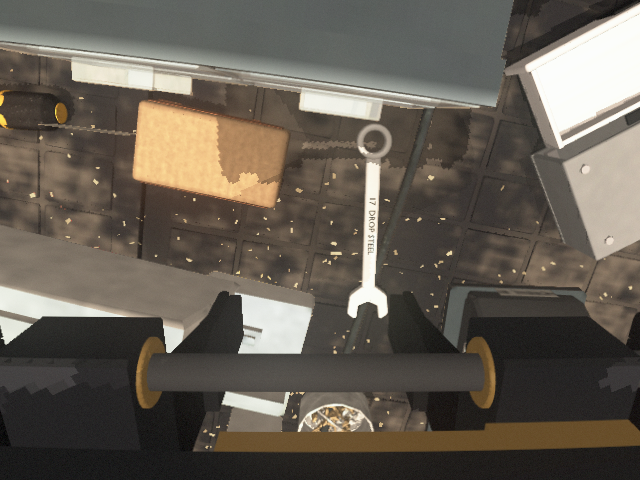

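Wrist view: the spanner runs from its ring at (375,140) to its jaws at (368,305), with its centre at about (371,222). My projected centre was (371.6,223.9), so the pose is confirmed. The way down is clear.

Call:
servo_tool --commands '[[[0.4,-4,22,25,0,0,0],[0.4,-7,44,60,0,0,0],[0.5,-7,44,90,0,0,0],[0.5,-7,44,121,0,0,0],[0.5,-7,44,121,0,0,0]]]'

```text
time_s: 2.65
tcp_pos: [0.4955, -0.097, 0.066]
ee_rot: [[-0.918, 0.397, -0.007], [0.397, 0.918, -0.0], [0.006, -0.003, -1.0]]
wrist_force: [-0.3, -0.4, -0.4]
gripper_width: 0.509
gripper_force: 0.0
```

```bash
python3 go.py 0.499 -.0975 .013 66.6
```

```text
t 2.65 tcp [ 0.4955 -0.097   0.066 ] q [   7.4   21.8  -28.2   -0.   -40.3 -120.7] F [-0.34 -0.37 -0.39] w 0.509
[0.499, -0.0975, 0.013, 66.6] [np.float64(-3.7), np.float64(1.1), np.float64(53.0)] [np.float64(-0.0029), np.float64(-0.0059), np.float64(-0.0002)]
```

Call:
servo_tool --commands '[[[0.5,-1,0,15,0,0,0],[0.5,-1,0,30,0,0,0],[0.5,-1,0,40,0,0,0],[0.5,-1,0,45,0,0,0],[0.5,-1,0,45,0,0,0]]]'

```text
time_s: 3.15
tcp_pos: [0.4989, -0.0974, 0.0239]
ee_rot: [[-0.918, 0.397, 0.001], [0.397, 0.918, -0.0], [-0.001, 0.0, -1.0]]
wrist_force: [1.1, 0.2, 0.0]
gripper_width: 0.501
gripper_force: 0.0
```

```bash
python3 go.py 0.499 -.0975 .013 66.6
```

```text
t 3.15 tcp [ 0.4989 -0.0974  0.0239] q [   7.3   25.9  -30.1    0.   -34.  -120.7] F [1.06 0.2  0.01] w 0.501
[0.499, -0.0975, 0.013, 66.6] [np.float64(-0.2), np.float64(-0.0), np.float64(10.9)] [np.float64(0.0002), np.float64(0.0006), np.float64(0.0002)]
```

Call:
servo_tool --commands '[[[0.5,0,0,6,0,0,0],[0.5,0,0,10.5,0,0,0],[0.5,0,0,10.5,0,0,0],[1,0,0,10.5,0,0,0],[1,0,0,10.5,0,0,0]]]'

```text
time_s: 3.65
tcp_pos: [0.4986, -0.0973, 0.013]
ee_rot: [[-0.918, 0.397, 0.0], [0.397, 0.918, -0.0], [-0.0, 0.0, -1.0]]
wrist_force: [-0.4, 0.7, 0.6]
gripper_width: 0.393
gripper_force: 0.0
```

Call:
servo_tool --commands '[[[1,0,0,0,0,0,0],[1,0,0,0,0,0,0],[1,0,0,0,0,0,0],[1,0,0,0,0,0,0],[1,0,0,0,0,0,0]]]'

```text
time_s: 4.15
tcp_pos: [0.4986, -0.0973, 0.013]
ee_rot: [[-0.918, 0.397, 0.0], [0.397, 0.918, 0.0], [-0.0, 0.0, -1.0]]
wrist_force: [0.5, 0.3, 0.8]
gripper_width: 0.125
gripper_force: 30.0
```

Call:
servo_tool --commands '[[[1,0,0,-20,0,0,0],[1,0,0,-60,0,0,0],[1,0,0,-105,0,0,0],[1,0,0,-150,0,0,0],[1,0,0,-190,0,0,0]]]'

```text
time_s: 4.65
tcp_pos: [0.498, -0.0973, 0.2048]
ee_rot: [[-0.918, 0.397, 0.0], [0.397, 0.918, 0.0], [-0.0, 0.0, -1.0]]
wrist_force: [2.0, 0.2, -2.5]
gripper_width: 0.122
gripper_force: 30.0
```

```bash
python3 go.py 0.48 0.02 0.2 106.6  0.447 0.14 0.2 146.6 0.447 .14 .2 185.5
```

```text
t 4.65 tcp [ 0.498  -0.0973  0.2048] q [   7.3   12.   -18.3   -0.   -59.7 -120.7] F [ 2.03  0.17 -2.5 ] w 0.122
[0.48, 0.02, 0.2, 106.6] [np.float64(63.1), np.float64(100.6), np.float64(4.9)] [np.float64(0.0003), np.float64(0.0003), np.float64(-0.6981)]
[0.447, 0.14, 0.2, 146.6] [np.float64(-2.7), np.float64(124.4), np.float64(0.0)] [np.float64(0.0), np.float64(0.0), np.float64(-0.6981)]
[0.447, 0.14, 0.2, 185.5] [np.float64(0.0), np.float64(0.0), np.float64(0.0)] [np.float64(0.0), np.float64(0.0), np.float64(-0.6789)]
```

Call:
servo_tool --commands '[[[1,13,20,0,0,0,-0.14],[1,26,40,0,0,0,-0.28],[1,39,60,0,0,0,-0.42],[1,51,80,0,0,0,-0.56],[1,63,100,0,0,0,-0.7]]]'

```text
time_s: 5.15
tcp_pos: [0.4794, 0.0202, 0.2024]
ee_rot: [[-0.956, -0.293, -0.001], [-0.293, 0.956, -0.0], [0.001, 0.0, -1.0]]
wrist_force: [1.0, 0.1, -0.8]
gripper_width: 0.124
gripper_force: 30.0
```

Call:
servo_tool --commands '[[[1,0,25,0,0,0,-0.14],[1,0,50,0,0,0,-0.28],[1,0,75,0,0,0,-0.42],[1,-2,100,0,0,0,-0.56],[1,-3,124,0,0,0,-0.7]]]'

```text
time_s: 5.65
tcp_pos: [0.4466, 0.1398, 0.2024]
ee_rot: [[-0.543, -0.84, -0.001], [-0.84, 0.543, -0.0], [0.001, 0.001, -1.0]]
wrist_force: [-0.7, 0.6, -1.8]
gripper_width: 0.123
gripper_force: 30.0
```

Call:
servo_tool --commands '[[[1,0,0,0,0,0,-0.14],[1,0,0,0,0,0,-0.28],[1,0,0,0,0,0,-0.42],[1,0,0,0,0,0,-0.56],[1,0,0,0,0,0,-0.68]]]'

```text
time_s: 6.15
tcp_pos: [0.4468, 0.1388, 0.2023]
ee_rot: [[0.106, -0.994, -0.002], [-0.994, -0.106, -0.001], [0.0, 0.002, -1.0]]
wrist_force: [0.3, 0.7, -1.5]
gripper_width: 0.121
gripper_force: 30.0
```

Call:
servo_tool --commands '[[[1,0,0,0,0,0,0],[1,0,0,0,0,0,0],[1,0,0,0,0,0,0],[1,0,0,0,0,0,0],[1,0,0,0,0,0,0]]]'

```text
time_s: 6.65
tcp_pos: [0.4475, 0.1391, 0.2029]
ee_rot: [[0.1, -0.995, -0.0], [-0.995, -0.1, 0.0], [-0.0, 0.0, -1.0]]
wrist_force: [-0.8, -0.5, -1.2]
gripper_width: 0.125
gripper_force: 30.0
```

```bash
python3 - <<'E'
from h import *
c=r.capture("wrist");save(c,"w2")
C=np.array([.5253,.1474]);a=np.radians(5.5);X=np.array([np.cos(a),np.sin(a)]);Y=np.array([-X[1],X[0]])
def U(x,y,z): return [*(C+x*X+y*Y),z]
print(proj(c,[U(-.050,-.09,.016),U(-.108,-.09,.016),U(-.05,.09,.016),U(-.108,.09,.016),U(-.114,-.101,.042),U(-.114,.101,.042),U(-.042,-.103,.048),U(-.042,.103,.048)]).round(0).tolist())
E
python3 go.py .447 .14 .12 185.5
```

```text
[[278.0, 105.0], [354.0, 106.0], [282.0, 318.0], [348.0, 318.0], [366.0, 89.0], [357.0, 344.0], [262.0, 85.0], [270.0, 350.0]]
t 6.7 tcp [0.4475 0.1391 0.2029] q [ 37.2   8.3 -23.3  -0.  -58.4 -31.4] F [ 0.01  0.27 -1.82] w 0.125
[0.447, 0.14, 0.12, 185.5] [np.float64(-1.0), np.float64(0.4), np.float64(82.9)] [np.float64(0.0001), np.float64(0.0), np.float64(0.0045)]
```

View pics/w2.png

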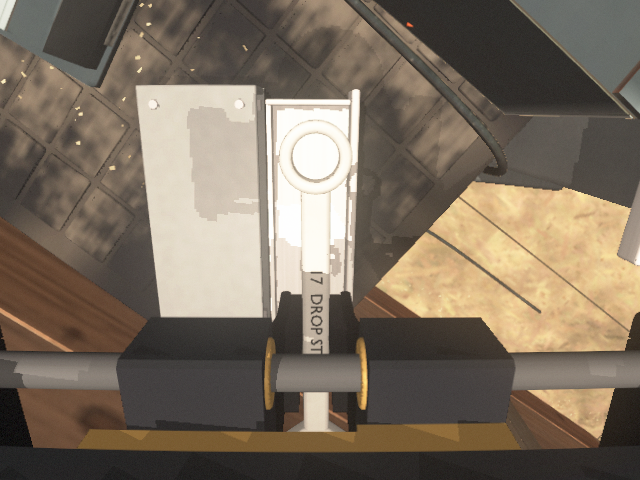

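The wrist view puts the housing's front edge at x≈256-262 and the panel's outer edge at x≈360. My prediction is about 6 px to the right of both, so the unit lies about 4.5 mm further in +x, which agrees with the directly measured front edge. The corrected tray centre is (0.451, 0.140).

Call:
servo_tool --commands '[[[1,0,-2,25,0,0,0],[1,-1,-4,60,0,0,0],[1,-1,-4,95,0,0,0],[1,-1,-4,125,0,0,0],[1,-1,-4,138,0,0,0]]]'

```text
time_s: 7.2
tcp_pos: [0.4499, 0.1395, 0.0623]
ee_rot: [[0.1, -0.995, -0.004], [-0.995, -0.1, -0.003], [0.002, 0.005, -1.0]]
wrist_force: [-0.0, 0.3, -1.3]
gripper_width: 0.123
gripper_force: 30.0
```

Call:
servo_tool --commands '[[[1,0,0,0,0,0,0],[1,0,0,0,0,0,0],[1,0,0,0,0,0,0],[1,0,0,0,0,0,0],[1,0,0,0,0,0,0]]]'

```text
time_s: 7.7
tcp_pos: [0.4518, 0.1408, 0.0658]
ee_rot: [[0.101, -0.995, 0.002], [-0.995, -0.101, 0.001], [-0.001, -0.002, -1.0]]
wrist_force: [0.8, -0.1, -1.8]
gripper_width: 0.126
gripper_force: 30.0
```

```bash
python3 - <<'E'
from h import *
a=r.capture("top");b=r.capture("scene")
A=cv2.resize(np.array(a["pixels"])[190:320,140:320],None,fx=3,fy=3,interpolation=3)
B=cv2.resize(np.array(b["pixels"])[230:420,140:360],None,fx=2,fy=2,interpolation=3)[:380]
o=np.zeros((600,800,3),np.uint8);o[:390,:540]=A;o[220:600,360:800]=B
cv2.imwrite("pics/m1.png",o[:,:,::-1])
E
python3 go.py .451 .14 .029 185.5
```

```text
t 7.8 tcp [0.4516 0.1407 0.0654] q [ 37.   19.2 -32.9  -0.  -37.8 -31.3] F [ 0.58 -0.09 -2.84] w 0.124
[0.451, 0.14, 0.029, 185.5] [np.float64(0.6), np.float64(0.7), np.float64(36.4)] [np.float64(-0.001), np.float64(0.0006), np.float64(0.0049)]
```

View pics/m1.png

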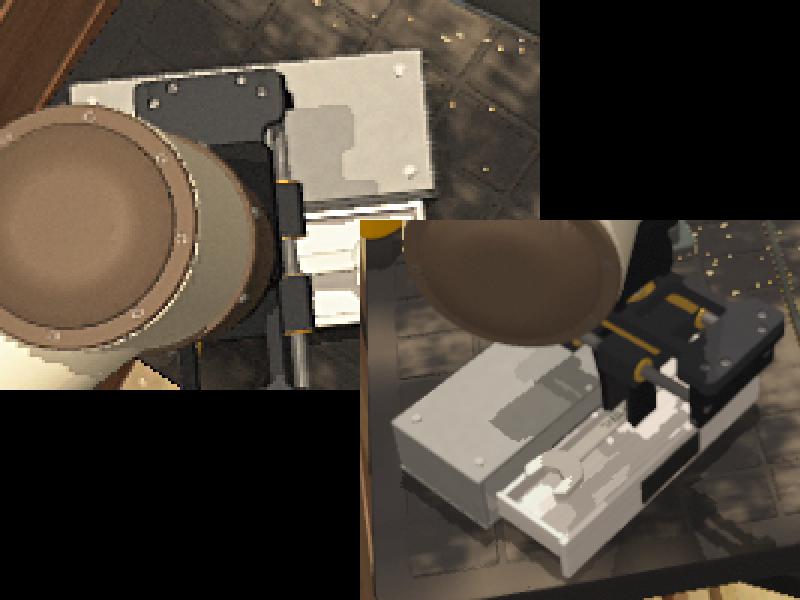

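The scene view shows the spanner over the tray and parallel to it, inside the walls, with its jaw end just inside the left side wall. I'm descending carefully.

Call:
servo_tool --commands '[[[1,0,0,6,0,0,0],[1,0,0,12,0,0,0],[1,0,0,18,0,0,0],[1,0,0,24,0,0,0],[1,0,0,28,0,0,0]]]'

```text
time_s: 8.3
tcp_pos: [0.4511, 0.1403, 0.036]
ee_rot: [[0.101, -0.995, -0.001], [-0.995, -0.101, -0.001], [0.001, 0.001, -1.0]]
wrist_force: [-0.2, 0.4, -1.6]
gripper_width: 0.125
gripper_force: 30.0
```

Call:
servo_tool --commands '[[[1,0,0,2,0,0,0],[1,0,0,4,0,0,0],[1,0,0,5,0,0,0],[1,0,0,6,0,0,0],[1,0,0,6,0,0,0]]]'

```text
time_s: 8.8
tcp_pos: [0.4514, 0.1405, 0.0309]
ee_rot: [[0.101, -0.995, 0.0], [-0.995, -0.101, 0.0], [-0.0, -0.0, -1.0]]
wrist_force: [0.3, 0.8, -1.3]
gripper_width: 0.127
gripper_force: 30.0
```

Call:
servo_tool --commands '[[[1,0,0,0.5,0,0,0],[1,0,0,1.0,0,0,0],[1,0,0,1.3,0,0,0],[1,0,0,1.5,0,0,0],[1,0,0,1.5,0,0,0]]]'

```text
time_s: 9.3
tcp_pos: [0.4514, 0.1405, 0.0294]
ee_rot: [[0.101, -0.995, 0.0], [-0.995, -0.101, 0.0], [-0.0, -0.0, -1.0]]
wrist_force: [-0.4, -0.6, -1.2]
gripper_width: 0.124
gripper_force: 30.0
```

Call:
servo_tool --commands '[[[0.82,0,0,0,0,0,0],[0.8,0,0,0,0,0,0],[0.8,0,0,0,0,0,0],[0.8,0,0,0,0,0,0],[0.8,0,0,0,0,0,0]]]'

```text
time_s: 9.8
tcp_pos: [0.4515, 0.1406, 0.0295]
ee_rot: [[0.101, -0.995, 0.0], [-0.995, -0.101, 0.0], [-0.0, -0.0, -1.0]]
wrist_force: [0.0, -0.8, 0.0]
gripper_width: 0.196
gripper_force: 0.0
```

Released. I'll raise straight up and then look.

Call:
servo_tool --commands '[[[0.8,0,0,-8,0,0,0],[0.8,0,0,-20,0,0,0],[0.8,0,0,-40,0,0,0],[0.8,0,0,-65,0,0,0],[0.8,0,0,-90,0,0,0]]]'

```text
time_s: 10.3
tcp_pos: [0.4513, 0.1404, 0.1208]
ee_rot: [[0.101, -0.995, 0.0], [-0.995, -0.101, -0.0], [0.0, -0.0, -1.0]]
wrist_force: [0.7, 0.5, -0.1]
gripper_width: 0.201
gripper_force: 0.0
```

Call:
servo_tool --commands '[[[1,0,25,-5,0,0,0],[1,0,55,-5,0,0,0],[1,0,80,-5,0,0,0],[1,0,80,-5,0,0,0],[1,0,80,-5,0,0,0]]]'

```text
time_s: 10.8
tcp_pos: [0.3722, 0.1328, 0.1253]
ee_rot: [[0.102, -0.995, 0.002], [-0.995, -0.102, 0.001], [-0.001, -0.002, -1.0]]
wrist_force: [1.1, -0.8, 0.1]
gripper_width: 0.005
gripper_force: 0.0
```

```bash
python3 - <<'E'
from h import *
b=r.capture("scene");save(b,"sc2")
B=cv2.resize(np.array(b["pixels"])[230:420,140:360],None,fx=3,fy=3,interpolation=3)
cv2.imwrite("pics/s2.png",B[:,:,::-1])
E
python3 go.py .385 .1345 .12 185.5 .385 .1345 .026 185.5
```

```text
t 10.85 tcp [0.3727 0.133  0.1252] q [ 43.5   6.7 -38.9   0.  -44.3 -37.7] F [-0.55  0.11  0.19] w 0.009
[0.385, 0.1345, 0.12, 185.5] [np.float64(-0.2), np.float64(-12.4), np.float64(5.2)] [np.float64(-0.0019), np.float64(0.001), np.float64(0.0057)]
[0.385, 0.1345, 0.026, 185.5] [np.float64(0.0), np.float64(0.0), np.float64(94.0)] [np.float64(0.0), np.float64(0.0), np.float64(0.0)]
```

View pics/s2.png

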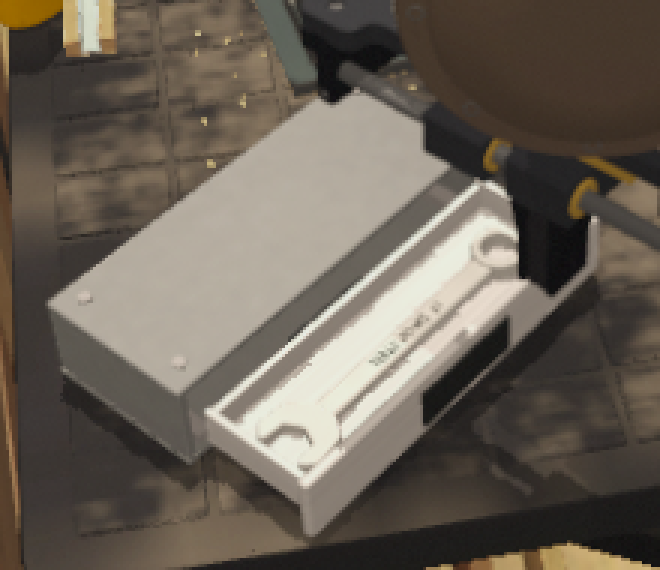

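The spanner lies flat and centred in the tray: ring at (495,248), jaws at (300,430), pad at (465,370) in the crop. Next I go down in front of the pad.

Call:
servo_tool --commands '[[[1,0,0,20,0,0,0],[1,0,0,45,0,0,0],[1,0,0,70,0,0,0],[1,0,0,90,0,0,0],[1,0,0,99,0,0,0]]]'

```text
time_s: 11.35
tcp_pos: [0.3721, 0.1322, 0.0238]
ee_rot: [[0.1, -0.995, -0.002], [-0.995, -0.1, -0.002], [0.002, 0.002, -1.0]]
wrist_force: [0.5, 0.2, 0.4]
gripper_width: 0.009
gripper_force: 0.0
```

Call:
servo_tool --commands '[[[1,0,-3,0,0,0,0],[1,0,-6,0,0,0,0],[1,0,-9,0,0,0,0],[1,0,-12,0,0,0,0],[1,0,-15,0,0,0,0]]]'

```text
time_s: 11.85
tcp_pos: [0.3874, 0.1343, 0.0261]
ee_rot: [[0.101, -0.995, 0.001], [-0.995, -0.101, 0.001], [-0.001, -0.001, -1.0]]
wrist_force: [0.0, -0.3, 0.6]
gripper_width: 0.005
gripper_force: 0.0
```

```bash
python3 go.py .401 .1353 .025 185.5
```

```text
t 11.85 tcp [0.3874 0.1343 0.0261] q [ 42.1  18.8 -43.6   0.  -27.5 -36.3] F [ 0.05 -0.3   0.57] w 0.005
[0.401, 0.1353, 0.025, 185.5] [np.float64(0.4), np.float64(-13.6), np.float64(1.1)] [np.float64(-0.0014), np.float64(0.001), np.float64(0.005)]
```

Call:
servo_tool --commands '[[[1,0,-2,0,0,0,0],[1,0,-4,0,0,0,0],[1,0,-6,0,0,0,0],[1,0,-8,0,0,0,0],[1,0,-10,0,0,0,0]]]'

```text
time_s: 12.35
tcp_pos: [0.3968, 0.1349, 0.0254]
ee_rot: [[0.101, -0.995, -0.0], [-0.995, -0.101, -0.0], [0.0, 0.0, -1.0]]
wrist_force: [-0.3, -0.4, 0.1]
gripper_width: 0.004
gripper_force: 0.0
```

Call:
servo_tool --commands '[[[1,0,-1.5,0,0,0,0],[1,0,-3,0,0,0,0],[1,0,-4.5,0,0,0,0],[1,0,-6,0,0,0,0],[1,0,-7.5,0,0,0,0]]]'

```text
time_s: 12.85
tcp_pos: [0.4043, 0.1357, 0.0254]
ee_rot: [[0.101, -0.995, -0.0], [-0.995, -0.101, -0.0], [0.0, 0.0, -1.0]]
wrist_force: [-0.2, -0.8, -0.7]
gripper_width: 0.008
gripper_force: 0.0
```

Call:
servo_tool --commands '[[[1,0,-1.5,0,0,0,0],[1,0,-3,0,0,0,0],[1,0,-4.5,0,0,0,0],[1,0,-6,0,0,0,0],[1,0,-7.5,0,0,0,0]]]'

```text
time_s: 13.35
tcp_pos: [0.4112, 0.1362, 0.0253]
ee_rot: [[0.101, -0.995, -0.001], [-0.995, -0.101, -0.001], [0.001, 0.001, -1.0]]
wrist_force: [-4.0, 0.7, 2.1]
gripper_width: 0.009
gripper_force: 1.9
```

Contact at about x=0.408, so the stop should come between about 0.449 and 0.473.

Call:
servo_tool --commands '[[[1,0,-2,0,0,0,0],[1,0,-4,0,0,0,0],[1,0,-6,0,0,0,0],[1,0,-8,0,0,0,0],[1,0,-10,0,0,0,0]]]'

```text
time_s: 13.85
tcp_pos: [0.4214, 0.1371, 0.0253]
ee_rot: [[0.101, -0.995, -0.001], [-0.995, -0.101, -0.001], [0.001, 0.001, -1.0]]
wrist_force: [-3.7, -0.3, 2.4]
gripper_width: 0.005
gripper_force: 2.2
```

Call:
servo_tool --commands '[[[1,0,-2,0,0,0,0],[1,0,-4,0,0,0,0],[1,0,-6,0,0,0,0],[1,0,-8,0,0,0,0],[1,0,-10,0,0,0,0]]]'

```text
time_s: 14.35
tcp_pos: [0.4313, 0.1381, 0.0253]
ee_rot: [[0.101, -0.995, -0.001], [-0.995, -0.101, -0.001], [0.001, 0.001, -1.0]]
wrist_force: [-5.4, -1.8, 2.4]
gripper_width: 0.006
gripper_force: 2.6
```

Call:
servo_tool --commands '[[[1,0,-2,0,0,0,0],[1,0,-4,0,0,0,0],[1,0,-6,0,0,0,0],[1,0,-8,0,0,0,0],[1,0,-10,0,0,0,0]]]'

```text
time_s: 14.85
tcp_pos: [0.441, 0.139, 0.0253]
ee_rot: [[0.101, -0.995, -0.001], [-0.995, -0.101, -0.001], [0.001, 0.002, -1.0]]
wrist_force: [-5.0, -2.0, 2.4]
gripper_width: 0.002
gripper_force: 3.0
```

Call:
servo_tool --commands '[[[1,0,-1,0,0,0,0],[1,0,-2,0,0,0,0],[1,0,-3,0,0,0,0],[1,0,-4,0,0,0,0],[1,0,-5,0,0,0,0]]]'

```text
time_s: 15.35
tcp_pos: [0.446, 0.1395, 0.0253]
ee_rot: [[0.101, -0.995, -0.001], [-0.995, -0.101, -0.001], [0.001, 0.001, -1.0]]
wrist_force: [-5.6, -2.0, 1.7]
gripper_width: 0.004
gripper_force: 2.8
```

Call:
servo_tool --commands '[[[1,0,-0.3,0,0,0,0],[1,0,-0.6,0,0,0,0],[1,0,-0.9,0,0,0,0],[1,0,-1.2,0,0,0,0],[1,0,-1.2,0,0,0,0]]]'

```text
time_s: 15.85
tcp_pos: [0.4473, 0.1396, 0.0253]
ee_rot: [[0.101, -0.995, -0.001], [-0.995, -0.101, -0.001], [0.001, 0.001, -1.0]]
wrist_force: [-4.7, -2.1, 1.2]
gripper_width: 0.006
gripper_force: 2.6
```

Call:
servo_tool --commands '[[[1,0,-0.3,0,0,0,0],[1,0,-0.6,0,0,0,0],[1,0,-0.9,0,0,0,0],[1,0,-1.2,0,0,0,0],[1,0,-1.2,0,0,0,0]]]'

```text
time_s: 16.35
tcp_pos: [0.4484, 0.1397, 0.0253]
ee_rot: [[0.101, -0.995, -0.001], [-0.995, -0.101, -0.001], [0.001, 0.001, -1.0]]
wrist_force: [-5.0, -1.3, 1.5]
gripper_width: 0.01
gripper_force: 2.6
```

Call:
servo_tool --commands '[[[1,0,-0.3,0,0,0,0],[1,0,-0.6,0,0,0,0],[1,0,-0.9,0,0,0,0],[1,0,-1.2,0,0,0,0],[1,0,-1.2,0,0,0,0]]]'

```text
time_s: 16.85
tcp_pos: [0.4496, 0.1399, 0.0253]
ee_rot: [[0.101, -0.995, -0.001], [-0.995, -0.101, -0.001], [0.001, 0.001, -1.0]]
wrist_force: [-4.8, -1.7, 1.4]
gripper_width: 0.011
gripper_force: 2.7
```

Call:
servo_tool --commands '[[[1,0,-0.3,0,0,0,0],[1,0,-0.6,0,0,0,0],[1,0,-0.9,0,0,0,0],[1,0,-1.2,0,0,0,0],[1,0,-1.4,0,0,0,0]]]'

```text
time_s: 17.35
tcp_pos: [0.4509, 0.14, 0.0253]
ee_rot: [[0.101, -0.995, -0.001], [-0.995, -0.101, -0.001], [0.001, 0.001, -1.0]]
wrist_force: [-5.4, -2.2, 1.9]
gripper_width: 0.005
gripper_force: 2.8
```

Call:
servo_tool --commands '[[[1,0,-0.3,0,0,0,0],[1,0,-0.6,0,0,0,0],[1,0,-0.9,0,0,0,0],[1,0,-1.2,0,0,0,0],[1,0,-1.4,0,0,0,0]]]'

```text
time_s: 17.85
tcp_pos: [0.4523, 0.1401, 0.0253]
ee_rot: [[0.101, -0.995, -0.001], [-0.995, -0.101, -0.001], [0.001, 0.001, -1.0]]
wrist_force: [-4.3, -2.4, 2.0]
gripper_width: 0.004
gripper_force: 2.7
```

Call:
servo_tool --commands '[[[1,0,-0.3,0,0,0,0],[1,0,-0.6,0,0,0,0],[1,0,-0.9,0,0,0,0],[1,0,-1.2,0,0,0,0],[1,0,-1.4,0,0,0,0]]]'

```text
time_s: 18.35
tcp_pos: [0.4536, 0.1402, 0.0253]
ee_rot: [[0.1, -0.995, -0.001], [-0.995, -0.1, -0.001], [0.001, 0.002, -1.0]]
wrist_force: [-5.4, -1.2, 2.4]
gripper_width: 0.004
gripper_force: 3.0
```

Call:
servo_tool --commands '[[[1,0,-0.3,0,0,0,0],[1,0,-0.6,0,0,0,0],[1,0,-0.9,0,0,0,0],[1,0,-1.2,0,0,0,0],[1,0,-1.4,0,0,0,0]]]'

```text
time_s: 18.85
tcp_pos: [0.455, 0.1404, 0.0253]
ee_rot: [[0.101, -0.995, -0.002], [-0.995, -0.101, -0.001], [0.001, 0.002, -1.0]]
wrist_force: [-4.4, -1.8, 2.0]
gripper_width: 0.004
gripper_force: 2.9
```

Call:
servo_tool --commands '[[[1,0,-0.3,0,0,0,0],[1,0,-0.6,0,0,0,0],[1,0,-0.9,0,0,0,0],[1,0,-1.2,0,0,0,0],[1,0,-1.4,0,0,0,0]]]'

```text
time_s: 19.35
tcp_pos: [0.4561, 0.1405, 0.0253]
ee_rot: [[0.1, -0.995, -0.002], [-0.995, -0.1, -0.001], [0.001, 0.002, -1.0]]
wrist_force: [-6.8, -0.9, 3.6]
gripper_width: 0.008
gripper_force: 3.5
```

Call:
servo_tool --commands '[[[1,0,-0.2,0,0,0,0],[1,0,-0.4,0,0,0,0],[1,0,-0.6,0,0,0,0],[1,0,-0.8,0,0,0,0],[1,0,-0.8,0,0,0,0]]]'

```text
time_s: 19.85
tcp_pos: [0.4564, 0.1404, 0.0253]
ee_rot: [[0.1, -0.995, -0.003], [-0.995, -0.1, -0.002], [0.001, 0.003, -1.0]]
wrist_force: [-7.4, 0.7, 4.8]
gripper_width: 0.006
gripper_force: 4.3
```

The stop is coming in: 7.4 N, with little travel for the commanded shift. I'll ease up to about 9-10 N.

Call:
servo_tool --commands '[[[1,0,-0.2,0,0,0,0],[1,0,-0.4,0,0,0,0],[1,0,-0.6,0,0,0,0],[1,0,-0.8,0,0,0,0],[1,0,-0.8,0,0,0,0]]]'

```text
time_s: 20.35
tcp_pos: [0.4566, 0.1404, 0.0252]
ee_rot: [[0.1, -0.995, -0.004], [-0.995, -0.1, -0.002], [0.001, 0.004, -1.0]]
wrist_force: [-10.7, 1.1, 5.9]
gripper_width: 0.005
gripper_force: 5.3
```

10.7 N at a firm stop. I'm letting go now.

Call:
servo_tool --commands '[[[1,0,3,0,0,0,0],[1,0,7,0,0,0,0],[1,0,12,0,0,0,0],[1,0,20,0,0,0,0],[1,0,30,0,0,0,0]]]'

```text
time_s: 20.85
tcp_pos: [0.4301, 0.1396, 0.026]
ee_rot: [[0.101, -0.995, 0.004], [-0.995, -0.101, 0.003], [-0.002, -0.004, -1.0]]
wrist_force: [0.2, 0.1, -0.2]
gripper_width: 0.005
gripper_force: 0.0
```

Call:
servo_tool --commands '[[[1,0,20,0,0,0,0],[1,0,40,0,0,0,0],[1,0,55,0,0,0,0],[1,0,55,0,0,0,0],[1,0,55,0,0,0,0]]]'

```text
time_s: 21.35
tcp_pos: [0.3749, 0.1337, 0.0259]
ee_rot: [[0.102, -0.995, 0.002], [-0.995, -0.102, 0.002], [-0.002, -0.003, -1.0]]
wrist_force: [0.4, -0.6, -0.8]
gripper_width: 0.003
gripper_force: 0.0
```

```bash
python3 - <<'E'
from h import *
b=r.capture("scene");a=r.capture("top")
A=cv2.resize(np.array(a["pixels"])[190:320,140:440],None,fx=2.6,fy=2.6,interpolation=3)
B=cv2.resize(np.array(b["pixels"])[240:420,140:360],None,fx=1.4,fy=1.4,interpolation=3)
o=np.zeros((600,800,3),np.uint8);o[:A.shape[0],:A.shape[1]]=A;o[345:345+B.shape[0],:B.shape[1]]=B
cv2.imwrite("pics/f.png",o[:,:,::-1])
E
python3 go.py
```

```text
t 21.45 tcp [0.3752 0.1336 0.0258] q [ 43.3  18.  -45.3   0.  -26.6 -37.5] F [-0.32 -0.75  0.15] w 0.006
```

View pics/f.png

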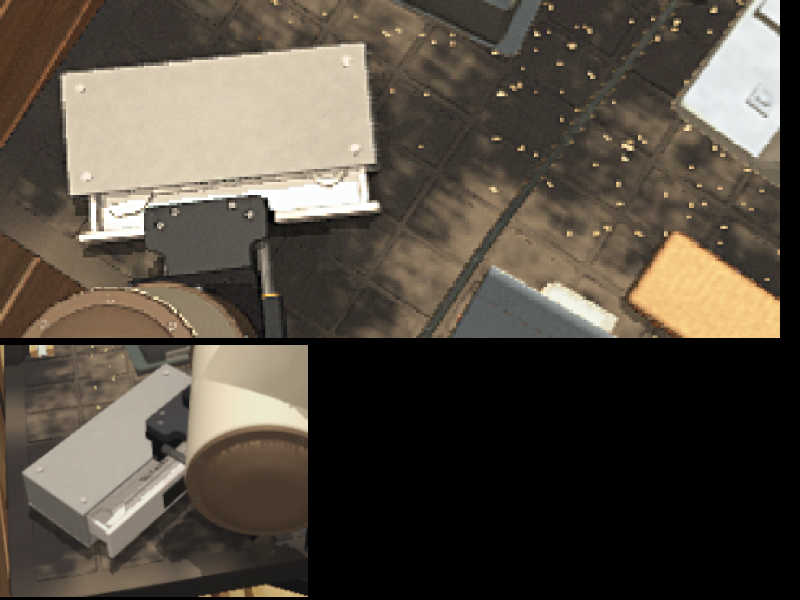

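The tray is mostly in: the panel edge runs (80,238)-(380,205) in the crop, and the spanner is still inside. I'll measure the opening, then retreat and check that it holds.

Call:
servo_tool --commands '[[[1,0,0,-30,0,0,0],[1,0,0,-70,0,0,0],[1,0,0,-110,0,0,0],[1,0,0,-150,0,0,0],[1,0,0,-180,0,0,0]]]'

```text
time_s: 21.95
tcp_pos: [0.3753, 0.1332, 0.2084]
ee_rot: [[0.1, -0.995, 0.004], [-0.995, -0.1, 0.003], [-0.002, -0.004, -1.0]]
wrist_force: [0.9, 1.0, 0.1]
gripper_width: 0.003
gripper_force: 0.0
```

Call:
servo_tool --commands '[[[1,-40,0,0,0,0,0],[1,-80,0,0,0,0,0],[1,-80,0,0,0,0,0],[1,-80,0,0,0,0,0],[1,-80,0,0,0,0,0]]]'

```text
time_s: 22.45
tcp_pos: [0.366, 0.2117, 0.2052]
ee_rot: [[0.1, -0.995, -0.001], [-0.995, -0.1, -0.001], [0.0, 0.001, -1.0]]
wrist_force: [-0.2, -0.5, -0.3]
gripper_width: 0.007
gripper_force: 0.0
```

```bash
python3 - <<'E'
from h import *
c=r.capture("top");im=np.array(c["pixels"])
X=np.array([np.cos(np.radians(5.5)),np.sin(np.radians(5.5))])
F0=ray(c,[(172.2,305.4),(287.8,292.2)],.042)[:,:2];F1=ray(c,[(170.8,281.5),(286,268.8)],.042)[:,:2]
print("opening",.066-((F1-F0)@X))
cv2.imwrite("pics/g.png",cv2.resize(im[195:310,150:300],None,fx=4,fy=4,interpolation=3)[:,:,::-1])
E
python3 go.py
```

```text
opening [0.02460285 0.02506809]
t 22.5 tcp [0.366  0.2115 0.2052] q [ 52.2   3.5 -28.6  -0.  -58.  -46.5] F [-0.14 -0.7   0.3 ] w 0.009
```

View pics/g.png

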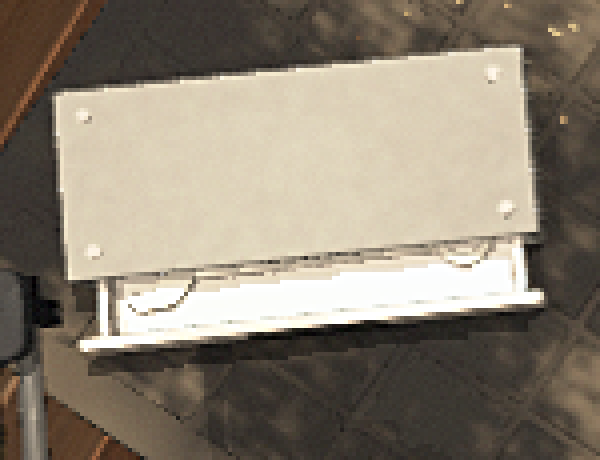

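The tray is latched at about 25 mm and steady across both looks. The spanner lies flat, its heads at (165,290) and (465,255), which puts its axis near the floor's centre. The robot is clear.

```bash
python3 -c "
from station import r
print(r.finish_job())"
```

```text
the job is handed in; nothing more can be done
None
```

I laid the spanner flat in the tray and pressed it to its stop at about 11 N; the tray latched about 25 mm open and stayed in, the tin and block were left alone, and the job is handed in (no verdict was returned).

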